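Gauge two hubs and push the undersized one to rework

ROBOT

A 7-joint arm with a two-finger parallel gripper is mounted at the origin on the work surface. World frame = base frame: x ahead of the robot, y to its left, z up, the work surface at z = 0. Lengths are in m, angles in rad, forces in N, time in s.
With the tool pointing down it reaches from about 0.425 to 0.8 m from the base axis. Payload 8.3 kg.
Tool frame: the origin (TCP) lies at the very end of the fingers, on their centre line; the grasp point (between the pads) lies bot.grip_depth behind it (bot.grip_depth is the distance from the TCP to the grasp point, in m); z points along the fingers, y is the direction in which the jaws open and shut (so a half turn about z gives the same grasp; the last joint's range is limited). The gripper opens to 85 mm and grips with 20 to 120 N. Pads are 22 mm wide; open, the fingers measure 114 mm over their backs; the gripper's body (76 mm by 85 mm) begins 54 mm behind the grasp point. The pads swing forward as they close: fully open they stand 13 mm farther back than shut.
Start: joints at [-1.3, 0.383, 0.016, 1.37, -0.006, 1.388, -0.046], TCP at [0.205, 0.591, 0.231] pointing down, gripper open.
Joint ranges: [-2.95, 2.95], [-0.25, 2.06], [-1.52, 1.56], [0.18, 2.33], [-1.44, 4.58], [0.02, 2.06], [-3.01, 3.01]. Speed limits (rad/s): [2.39, 2.39, 3.01, 3.01, 3.14, 3.14, 3.14].

INTERFACE

Orientations are given as a 3x3 rotation matrix whose columns are the frame's x, y, z axes.
In Python, from cell import bot, capture, finish_job gives the robot as it stands.
- The arm moves only by the tool servo_tool, never from a script. Its argument "motion" is a list of rows, each a list of 5 numbers: the shift along the tool's x, y, z in cm, then the turn about the tool's z in degrees, then the closure, from -1 (fully open) to 1 (shut), so that 0 is half open. In form: [[tx, ty, tz, roll, claw], ...]. A call has 1 to 8 rows; each row is the pose to reach, as a shift and turn from the pose commanded when the call began, along the tool's axes at that moment; what a row does not reach only later rows make up. A row lasts 1/12 s, in which the tool goes at most 41.7 mm and 7.16 degrees, less where a joint would pass 70% of its speed; a pose out of reach is approached as far as the arm can. A call with a gripper value outside its range is refused whole. The fingers move at their own pace and stop on an object; "squeeze" is the grip in N (left out, the last holds). Time passes only in rows, so rows that repeat a pose let the fingers close. It gives the time, the measured TCP pose, the force and the opening at its end, in the units of the state.
- bot.read_state(): the state, without advancing time (a new reading comes with each control period).
- capture(name): name is "side" or "top"; returns a dict with "pixels" (400x640x3 uint8, red, green, blue), "depth" (400x640 float32, m along the optical axis (not along the pixel's ray), 0 where there is no reading), "fx", "fy", "cx", "cy" (pixels), "k1" (the pictures are not rectified: a ray, as slopes to the right and down, at radius r is drawn at 1 + k1 r^2 times it, then the intrinsics apply), "R" (3x3) and "t" (3): a world point X has camera coordinates R X + t. Camera axes: x right, y down, z forward; pixel columns grow to the right and rows downward; lengths in m; the calibration is good to about 2 mm. A picture is of the moment at which its call begins.
- finish_job(): hands the job in, once; it reports no verdict.
The state is a dict: "t": time; "joint_positions": joint angles; "joint_velocities": joint speeds; "joint_torque": joint torques, N m; "position": TCP position; "tool_rot": TCP orientation; "ft_force": force on the tool from outside, world axes, zero at the start; "moment": the same for the moment, N m; "gripper_width": opening from 0.0 (shut) to 1.0 (fully open).
Only numpy, scipy, OpenCV 4.12 (cv2) and the standard library are available. Lean on these libraries where they do the work, as an engineer would, in place of code of your own. Each camera call takes 0.05 s, during which the arm holds its last target. There are 200 camera calls.

TASK

Take the pin gauge from its stand and try it in the bore of the hub on the robot's left, then in the one on its right, pressing it lightly down until it either drops in to its collar or stops short. Put the gauge back upright in its stand, and push the hub that would not take it along the bench until the whole hub is inside the rework bay. Leave the good hub where it stands and do not disturb or tip anything else.

Things in the scene. Friction and masses are not known exactly. Their poses are not given: they have to be found in the camera images.
- gauge_handle (a point): Steel pin gauge, 106 mm long, 0.28 kg, upright in its stand. From below: round pin 24 mm across, 40 mm long, tapered to 21 mm at the tip; collar 46 mm across, 6 mm thick; square handle 30 x 30 mm, 60 mm tall, faces square to its x and y. This point is the centre of the handle, 76 mm above the tip; z up along the handle.
- gauge_tip (a point): Centre of the lower end face of the gauge's pin, on its axis, z up. Both hubs have a lead-in 29 mm wide and 8 mm deep. Below it one bore is 26.5 mm wide right through: the gauge drops until its collar lies on the hub, tip 40 mm below the top face. The other is 19 mm wide: the tip stops on a ledge 8 mm down. Outside and mouth look alike.
- hub_1_top (a point): One of two outwardly identical plain round aluminium hubs, 72 mm across, 50 mm tall, about 0.5 kg, loose on the bench, bore upright. One takes the gauge and one does not; which of them stands on the left (+y) varies. This point is the centre of the bore's mouth, level with the hub's top face, z up. 
- hub_2_top (a point): One of two outwardly identical plain round aluminium hubs, 72 mm across, 50 mm tall, about 0.5 kg, loose on the bench, bore upright. One takes the gauge and one does not; which of them stands on the left (+y) varies. This point is the centre of the bore's mouth, level with the hub's top face, z up. 
- stand_top (a point): Black round gauge stand fixed to the bench, 70 mm across, 60 mm tall, with an upright through hole 34 mm wide in which the gauge hangs by its collar (tip then 20 mm above the bench). This point is the centre of the hole's mouth on top of the stand.
- rework_bay: Rework bay fixed on the bench: low grey U of 5 mm sheet, walls 30 mm high, open towards the robot, grey mat flush with the bench (nothing to climb). Inside 110 mm deep (its x, away from the robot to the closed end) and 150 mm wide (its y). Origin: centre of the inside, at bench height; mouth at x = -55 mm, back wall at +55 mm.
- jar: Bystander: closed jar, 66 mm across, 110 mm tall; origin under its centre.
- screwdriver: Bystander: screwdriver lying flat along its x; origin under it.
- wrench: Bystander: wrench lying flat along its x; origin under it.
- pulley: Bystander: small aluminium pulley, 48 mm across, 24 mm tall, lying flat near the robot; origin under its centre.
- parts_tray: Bystander: empty grey parts tray 130 x 200 x 45 mm; origin under its centre.
- mug: Bystander: white mug, 80 mm across, 90 mm tall, handle on its +y side; origin under its centre.
- motor: Bystander: small electric motor lying along its x, 115 mm long, 60 mm wide and tall; origin under it.

How it is judged:
By the outcome, as a careful person would: the job done as asked, in the order asked, and still so for the second after the job is handed in, with the robot touching nothing.
It also fails if it takes over 64 s, if anything falls off the work surface, if the arm or the gripper's body presses on something with over 40 N, if the wrist force passes 120 N, or if a joint passes its speed limit or range.

## Working session

There is one attempt and no reset: what is moved stays moved. The work goes in short steps, Python scripts to look and compute and a tool call to move; the robot and the scene stay as the last step left them, time stands still between calls to the robot, and variables do not carry over. Pictures are saved under pics/ and viewed, about 8 in all and at most 12, crops included, and the job is handed in when it is done.

Besides the shell and the picture viewer there is one more tool, called after "Request:" in YAML: its name, and indented under it one key for each argument. servo_tool: Moves the arm, as the interface text tells. Its arguments: {"type":"object","properties":{"motion":{"type":"array","items":{"type":"array","items":{"type":"number"}}},"squeeze":{"type":"number"}},"required":["motion"]}

```bash
ls; mkdir -p pics
cat > h.py <<'E'
import numpy as np, cv2
from cell import bot, capture, finish_job
def world(c):
    # HxWx3 world points from depth
    h,w=c["depth"].shape
    K=np.array([[c["fx"],0,c["cx"]],[0,c["fy"],c["cy"]],[0,0,1]],float)
    u,v=np.meshgrid(np.arange(w),np.arange(h))
    p=np.stack([u,v],-1).reshape(-1,1,2).astype(np.float64)
    s=cv2.undistortPoints(p,K,np.array([c["k1"],0,0,0,0.])).reshape(h,w,2)
    d=c["depth"].astype(float)
    X=np.dstack([s*d[...,None],d])
    W=(X-np.array(c["t"]))@np.array(c["R"])
    W[d==0]=np.nan
    return W
def save(c,n,crop=None,k=1):
    im=cv2.cvtColor(c["pixels"],cv2.COLOR_RGB2BGR)
    if crop: a,b,e,f=crop; im=im[b:f,a:e]
    cv2.imwrite("pics/"+n,cv2.resize(im,None,fx=k,fy=k))
E
python3 - <<'E'
from h import *
s=bot.read_state(); print(s, bot.grip_depth)
for n in("top","side"):
    c=capture(n); save(c,n+"0.png"); np.save("pics/"+n+"0.npy",world(c)); print(n,c["fx"],c["k1"],-np.array(c["R"]).T@c["t"])
E
```

```text
pics
{'t': 0.0, 'joint_positions': array([-1.29991069,  0.38419893,  0.01640919,  1.37119994, -0.0062818 ,
        1.38820585, -0.04651543]), 'joint_velocities': array([-1.38311120e-03, -1.28461066e-03,  1.74529916e-04, -1.77106093e-03,
        1.08412074e-04,  9.93817341e-05, -5.00440856e-04]), 'joint_torque': array([ 1.20832403e-03, -6.27605510e+01,  8.44900422e-01, -3.71823084e+01,
        1.66482758e-02,  1.42814516e-02, -2.01346745e-05]), 'position': array([0.2045852 , 0.59001364, 0.23028288]), 'tool_rot': array([[-9.44815004e-01,  3.27603835e-01, -5.79705007e-04],
       [ 3.27604341e-01,  9.44813147e-01, -1.87429894e-03],
       [-6.63146093e-05, -1.96077964e-03, -9.99998075e-01]]), 'ft_force': array([-0.55389101, -0.58079883, -0.95897842]), 'moment': array([-0.03052266,  0.01842715,  0.04622616]), 'gripper_width': 0.9938461406026448} 0.0187
top 431.09885415434985 -0.06828436448298496 [0.32947445 0.00898887 1.12760128]
side 447.1417125338451 -0.08692450407975295 [0.43084396 0.75417796 0.96154606]
```

View pics/top0.png

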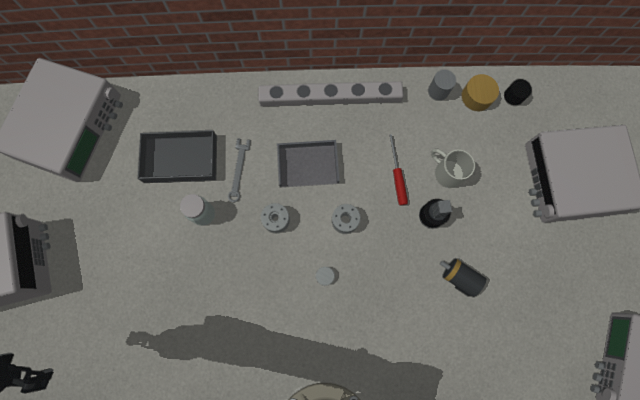

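View pics/side0.png

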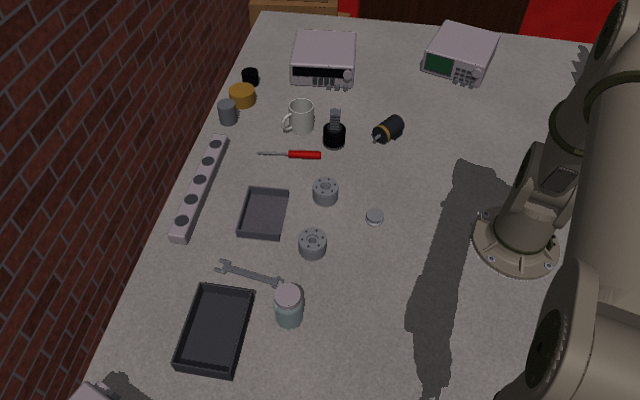

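The top view shows the hubs at (276,218) and (346,218), the gauge and stand at about (437,212), the bay at (310,163) and the pulley at (328,275). The side view agrees: hubs at (312,243) and (325,191), gauge at (334,125).

```bash
cat >> h.py <<'E'
def pts(W,box,z0,z1):
    a,b,e,f=box; P=W[b:f,a:e].reshape(-1,3); return P[(P[:,2]>z0)&(P[:,2]<z1)]
def rect(P): return cv2.minAreaRect((P[:,:2]*1000).astype(np.float32))
def circ(P): # enclosing circle, mm
    return cv2.minEnclosingCircle((P[:,:2]*1000).astype(np.float32))
E
python3 - <<'E'
from h import *
T=np.load("pics/top0.npy");S=np.load("pics/side0.npy")
B={"hubL":((255,198,296,240),(292,225,332,265),.044,.056),"hubR":((325,198,368,240),(308,172,343,210),.044,.056),
"handle":((415,190,465,235),(322,100,350,130),.118,.135),"stand":((410,190,465,235),(318,100,350,155),.054,.071),
"bay":((270,135,350,192),(230,180,295,245),.022,.04),"pulley":((315,262,342,290),(362,205,388,228),.018,.03),"jar":((178,190,212,228),(270,280,306,330),.1,.12),
"driver":((385,130,412,210),(255,145,325,162),.006,.05)}
for n,(bt,bs,a,b) in B.items():
    for W,bx in((T,bt),(S,bs)):
        P=pts(W,bx,a,b); print(n,len(P),P.mean(0).round(4),np.median(P[:,2]).round(4),"rect",np.round(rect(P)[0],1),np.round(rect(P)[1],1),round(rect(P)[2],1),"circ",np.round(circ(P)[0],1),round(circ(P)[1],1))
E
```

```text
hubL 518 [0.5287 0.1107 0.0495] 0.0495 rect [529.4 109.9] [70.1 70.2] 43.7 circ [529.  110.8] 36.1
hubL 450 [0.5296 0.1091 0.0491] 0.049 rect [529.8 107.6] [68.3 69.4] 85.1 circ [530.  107.6] 35.8
hubR 519 [ 0.521  -0.071   0.0494] 0.0495 rect [521.8 -71.2] [68.7 70.4] 43.3 circ [521.6 -71.3] 35.9
hubR 350 [ 0.5213 -0.0717  0.0486] 0.0486 rect [521.8 -72.8] [70.5 69.5] 54.9 circ [520.1 -74.1] 37.6
handle 154 [ 0.5265 -0.3031  0.1247] 0.1251 rect [ 526.9 -303.9] [30.  28.2] 5.9 circ [ 527.  -303.9] 19.9
handle 75 [ 0.5273 -0.3033  0.1245] 0.1247 rect [ 527.7 -304.5] [27.  32.1] 6.9 circ [ 527.  -304.5] 20.1
stand 338 [ 0.5215 -0.2954  0.0606] 0.0598 rect [ 526.2 -301.9] [69.2 64. ] 24.2 circ [ 527.4 -303.9] 35.4
stand 218 [ 0.5257 -0.2946  0.0611] 0.0604 rect [ 526.4 -300. ] [68.9 66.5] 3.0 circ [ 527.1 -303.2] 36.6
bay 324 [0.7023 0.0241 0.029 ] 0.0291 rect [678.9  22.6] [116.5 160.2] 1.8 circ [678.4  22.4] 96.8
bay 372 [0.6943 0.0279 0.0276] 0.0279 rect [679.6  18.7] [115.9 163.2] 1.5 circ [677.7  20.1] 96.8
pulley 276 [ 0.3773 -0.0126  0.0235] 0.0234 rect [377.3 -12.9] [43.3 45.4] 88.1 circ [377.4 -12.2] 23.7
pulley 184 [ 0.3781 -0.0146  0.023 ] 0.0231 rect [378.3 -15.4] [45.9 43.5] 2.3 circ [378.5 -15.6] 25.1
jar 461 [0.5519 0.3046 0.1094] 0.1096 rect [552.3 305.3] [56.7 57.7] 19.9 circ [552.  305.5] 29.5
jar 561 [0.5527 0.3049 0.1088] 0.109 rect [552.6 304. ] [55.8 57.9] 10.3 circ [553.2 303.1] 30.0
driver 440 [ 0.6229 -0.2196  0.0202] 0.0209 rect [ 657.  -223.8] [200.5  39. ] 5.8 circ [ 656.5 -219.4] 100.3
driver 322 [ 0.6243 -0.2181  0.0179] 0.0185 rect [ 644.1 -219.5] [214.4  62.5] 19.6 circ [ 653.7 -246.7] 107.2
```

Request:
servo_tool:
  motion:
    - [-37, -23, -2, 57, -1]
    - [-37, -23, -2, 57, -1]
    - [-37, -23, -2, 57, -1]
    - [-37, -23, -2, 57, -1]
    - [-37, -23, -2, 57, -1]
    - [-37, -23, -2, 57, -1]
    - [-37, -23, -2, 57, -1]
    - [-37, -23, -2, 57, -1]

```text
t: 0.77
position: [0.4151, 0.3298, 0.2465]
tool_rot: [[-0.234, 0.972, -0.0], [0.972, 0.234, -0.0], [0.0, -0.0, -1.0]]
ft_force: [0.5, 0.8, 0.4]
gripper_width: 0.998
```

```bash
cat > go.py <<'E'
# go.py x y z yaw_of_tool_y : shift in tool axes (cm) and roll (deg), assuming the tool stands vertical
import sys; from h import *
s=bot.read_state(); R=s["tool_rot"]; x,y,z,a=map(float,sys.argv[1:5])
yaw=np.degrees(np.arctan2(R[1,1],R[0,1]))
print("shift",np.round(R.T@(np.array([x,y,z])-s["position"])*100,2),"roll",round((yaw-a+180)%360-180,1),
 "| t",round(s["t"],2),s["position"].round(4),"yaw",round(yaw,2),"tilt",R[:2,2].round(4),"F",s["ft_force"].round(1),"w",round(s["gripper_width"],3),"q",s["joint_positions"].round(2))
E
python3 go.py 0.527 -0.304 0.2 -83.7
```

```text
shift [-64.24  -3.93   4.65] roll 97.2 | t 0.77 [0.4151 0.3298 0.2465] yaw 13.52 tilt [-0.0004 -0.0001] F [0.5 0.8 0.4] w 0.998 q [-1.01  0.17  0.32  1.62 -0.05  1.36 -0.45]
```

Request:
servo_tool:
  motion:
    - [-64, -4, 4, 57, -1]
    - [-64, -4, 4, 57, -1]
    - [-64, -4, 4, 57, -1]
    - [-64, -4, 4, 57, -1]
    - [-64, -4, 4, 57, -1]
    - [-64, -4, 4, 57, -1]
    - [-64, -4, 4, 57, -1]
    - [-64, -4, 4, 57, -1]

```text
t: 1.43
position: [0.4734, 0.0024, 0.2256]
tool_rot: [[0.688, 0.726, -0.0], [0.726, -0.688, 0.001], [0.0, -0.0, -1.0]]
ft_force: [1.5, 0.8, 0.2]
gripper_width: 0.997
```

```bash
python3 go.py 0.527 -0.304 0.17 -83.7
```

```text
shift [-18.55  24.97   5.55] roll 40.2 | t 1.43 [0.4734 0.0024 0.2256] yaw -43.47 tilt [-0.0001  0.0005] F [1.5 0.8 0.2] w 0.997 q [-0.69  0.05  0.65  1.8  -0.03  1.3  -0.79]
```

Request:
servo_tool:
  motion:
    - [-18.5, 25, 5.5, 40, -1]
    - [-18.5, 25, 5.5, 40, -1]
    - [-18.5, 25, 5.5, 40, -1]
    - [-18.5, 25, 5.5, 40, -1]
    - [-18.5, 25, 5.5, 40, -1]
    - [-18.5, 25, 5.5, 40, -1]
    - [-18.5, 25, 5.5, 40, -1]
    - [-18.5, 25, 5.5, 40, -1]

```text
t: 2.1
position: [0.5286, -0.3058, 0.1694]
tool_rot: [[0.993, 0.116, -0.002], [0.116, -0.993, -0.002], [-0.002, 0.001, -1.0]]
ft_force: [-0.2, 0.2, 0.3]
gripper_width: 1.003
```

Request:
servo_tool:
  motion:
    - [0, 0, 0, 0, -1]
    - [0, 0, 0, 0, -1]
    - [0, 0, 0, 0, -1]

```text
t: 2.35
position: [0.5298, -0.3008, 0.1704]
tool_rot: [[0.993, 0.12, -0.001], [0.12, -0.993, 0.001], [-0.001, -0.001, -1.0]]
ft_force: [-0.3, 0.7, 0.0]
gripper_width: 0.998
```

```bash
python3 go.py 0.527 -0.304 0.078 -83.7
```

```text
shift [-0.31  0.3   9.24] roll 0.6 | t 2.35 [ 0.5298 -0.3008  0.1704] yaw -83.11 tilt [-0.0009  0.0007] F [-0.3  0.7  0. ] w 0.998 q [-0.14  0.49  0.85  1.53 -0.38  1.29 -0.7 ]
```

Request:
servo_tool:
  motion:
    - [-0.3, 0.3, 2, 0, -1]
    - [-0.3, 0.3, 4, 0, -1]
    - [-0.3, 0.3, 6, 0, -1]
    - [-0.3, 0.3, 8, 0, -1]
    - [-0.3, 0.3, 9.2, 0, -1]
    - [-0.3, 0.3, 9.2, 0, -1]
    - [-0.3, 0.3, 9.2, 0, -1]

```text
t: 2.93
position: [0.5275, -0.3036, 0.0791]
tool_rot: [[0.993, 0.121, -0.0], [0.121, -0.993, 0.001], [-0.0, -0.001, -1.0]]
ft_force: [0.2, 0.3, 0.3]
gripper_width: 0.998
```

```bash
python3 go.py 0.527 -0.304 0.078 -83.7
python3 - <<'E'
from h import *
c=capture("side");d=capture("top");s=[]
import numpy as np
a=cv2.resize(c["pixels"][80:180,280:400],None,fx=3.3,fy=3.3);b=cv2.resize(d["pixels"][160:260,380:500],None,fx=3.3,fy=3.3)
cv2.imwrite("pics/g1.png",np.hstack([a,b])[...,::-1])
E
```

```text
shift [-0.06  0.03  0.11] roll 0.7 | t 2.93 [ 0.5275 -0.3036  0.0791] yaw -83.03 tilt [-0.0004  0.0006] F [0.2 0.3 0.3] w 0.998 q [-0.1   0.58  0.79  1.64 -0.45  1.12 -0.64]
```

View pics/g1.png

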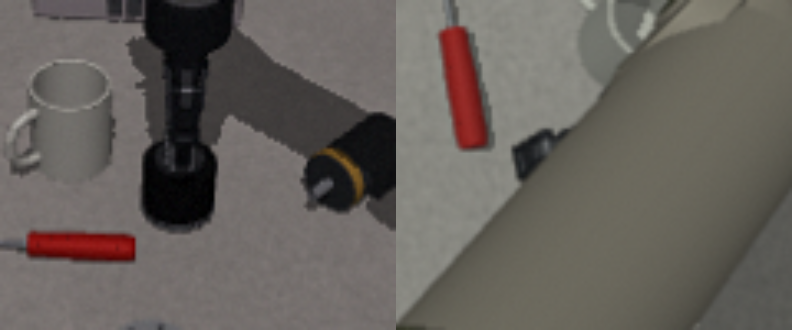

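The gripper straddles the handle at side-view pixel about (335,120), centred over the stand. I'll close and lift.

Request:
servo_tool:
  motion:
    - [0, 0, 0, 0, 1]
    - [0, 0, 0, 0, 1]
    - [0, 0, 0, 0, 1]
    - [0, 0, 0, 0, 1]
    - [0, 0, 0, 0, 1]
    - [0, 0, 0, 0, 1]
    - [0, 0, 0, 0, 1]
    - [0, 0, 0, 0, 1]
  squeeze: 60

```text
t: 3.7
position: [0.5274, -0.3051, 0.0793]
tool_rot: [[0.993, 0.12, 0.001], [0.12, -0.993, -0.0], [0.001, 0.001, -1.0]]
ft_force: [-0.9, -0.0, 4.8]
gripper_width: 0.344
```

Request:
servo_tool:
  motion:
    - [0, 0, -1, 0, 1]
    - [0, 0, -3, 0, 1]
    - [0, 0, -5, 0, 1]
    - [0, 0, -7, 0, 1]
    - [0, 0, -9, 0, 1]
    - [0, 0, -11, 0, 1]
    - [0, 0, -12, 0, 1]
    - [0, 0, -12, 0, 1]

```text
t: 4.37
position: [0.5279, -0.3055, 0.2011]
tool_rot: [[0.993, 0.12, 0.003], [0.12, -0.993, -0.001], [0.003, 0.002, -1.0]]
ft_force: [0.1, -0.5, -2.4]
gripper_width: 0.345
```

```bash
python3 go.py 0.53 0.1 0.2 -83.7
```

```text
shift [  5.06 -40.23   0.06] roll 0.6 | t 4.37 [ 0.5279 -0.3055  0.2011] yaw -83.13 tilt [ 0.0029 -0.0013] F [ 0.1 -0.5 -2.4] w 0.345 q [-0.14  0.47  0.86  1.49 -0.36  1.34 -0.7 ]
```

Request:
servo_tool:
  motion:
    - [5, -41, 2, 0, 1]
    - [5, -41, 2, 0, 1]
    - [5, -41, 2, 0, 1]
    - [5, -41, 2, 0, 1]
    - [5, -41, 2, 0, 1]
    - [5, -41, 2, 0, 1]
    - [5, -41, 2, 0, 1]
    - [5, -41, 2, 0, 1]

```text
t: 5.03
position: [0.5263, 0.0303, 0.1813]
tool_rot: [[0.993, 0.12, -0.002], [0.12, -0.993, -0.0], [-0.002, -0.0, -1.0]]
ft_force: [1.4, -0.6, -3.0]
gripper_width: 0.343
```

```bash
python3 go.py 0.5295 0.109 0.16 -83
```

```text
shift [ 1.27 -7.77  2.13] roll -0.1 | t 5.03 [0.5263 0.0303 0.1813] yaw -83.11 tilt [-0.0021 -0.0001] F [ 1.4 -0.6 -3. ] w 0.343 q [-0.79  0.25  0.8   1.74 -0.19  1.23 -1.39]
```

Request:
servo_tool:
  motion:
    - [1.2, -4, 1, 0, 1]
    - [1.2, -7, 2, 0, 1]
    - [1.2, -7.8, 2.1, 0, 1]
    - [1.2, -7.8, 2.1, 0, 1]
    - [1.2, -7.8, 2.1, 0, 1]
    - [1.2, -7.8, 2.1, 0, 1]

```text
t: 5.53
position: [0.5301, 0.105, 0.1614]
tool_rot: [[0.993, 0.117, -0.001], [0.117, -0.993, -0.001], [-0.001, 0.001, -1.0]]
ft_force: [0.1, -0.0, -3.0]
gripper_width: 0.346
```

```bash
python3 go.py 0.5295 0.109 0.16 -83
python3 - <<'E'
from h import *
c=capture("side");d=capture("top")
a=cv2.resize(c["pixels"][170:290,240:380],None,fx=3.5,fy=3.5,interpolation=cv2.INTER_CUBIC);b=cv2.resize(d["pixels"][160:280,220:350],None,fx=3.5,fy=3.5)
cv2.imwrite("pics/g2.png",np.hstack([a,b])[...,::-1][:,:800])
W=world(c);s=bot.read_state();p=s["position"]
Q=W[150:300,220:400].reshape(-1,3)
for dz in range(-66,0,4):
    m=(abs(Q[:,2]-p[2]-dz/1000)<.002)&(np.hypot(*(Q[:,:2]-p[:2]).T)<.045); P=Q[m]
    if len(P): print(dz,len(P),(P.mean(0)[:2]-p[:2]).round(4),(P.min(0)-p).round(3)[:2],(P.max(0)-p).round(3)[:2])
E
```

```text
shift [-0.01 -0.4   0.14] roll -0.3 | t 5.53 [0.5301 0.105  0.1614] yaw -83.25 tilt [-0.0006 -0.0011] F [ 0.1 -0.  -3. ] w 0.346 q [-0.88  0.3   0.76  1.73 -0.22  1.2  -1.52]
-62 2 [-0.0052  0.0079] [-0.007  0.007] [-0.004  0.009]
-58 5 [0.0031 0.0095] [-0.002  0.006] [0.009 0.012]
-54 10 [-0.0035  0.008 ] [-0.012  0.   ] [0.008 0.011]
-50 11 [-0.0015  0.0093] [-0.013  0.001] [0.008 0.013]
-46 9 [-0.005   0.0082] [-0.012  0.001] [0.008 0.011]
-42 9 [-0.0018  0.0098] [-0.011  0.006] [0.008 0.013]
-38 7 [-0.0022  0.0104] [-0.011  0.006] [0.005 0.013]
-26 1 [0.0116 0.0156] [0.012 0.016] [0.012 0.016]
-22 7 [-0.0031  0.0145] [-0.023 -0.005] [0.02  0.022]
-18 43 [-0.0012  0.0113] [-0.023 -0.018] [0.022 0.024]
-14 69 [-0.0048  0.0079] [-0.024 -0.017] [0.022 0.023]
-10 15 [-0.0015  0.0142] [-0.017  0.003] [0.012 0.017]
-6 3 [-0.0072  0.0057] [-0.014 -0.014] [0.007 0.017]
-2 7 [-0.001  0.012] [-0.017 -0.013] [0.011 0.017]
```

View pics/g2.png

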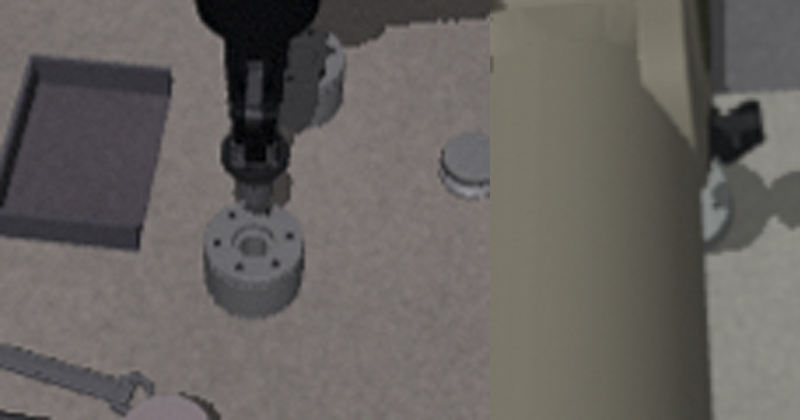

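The side crop shows the gauge upright in the fingers, just short of the left hub's bore at side-view pixel (312,240). The collar depth puts its axis within about 1 mm of the TCP. I'll descend with a small y correction.

Request:
servo_tool:
  motion:
    - [0, -0.3, 2, 0, 1]
    - [0, -0.3, 4, 0, 1]
    - [0, -0.3, 4.6, 0, 1]
    - [0, -0.3, 4.6, 0, 1]
    - [0, -0.3, 4.6, 0, 1]
    - [0, -0.3, 4.6, 0, 1]

```text
t: 6.13
position: [0.5307, 0.1095, 0.1169]
tool_rot: [[0.993, 0.119, 0.002], [0.119, -0.993, 0.0], [0.002, -0.0, -1.0]]
ft_force: [0.1, -0.4, -2.9]
gripper_width: 0.345
```

```bash
python3 go.py 0.530 0.108 0.105 -83
```

```text
shift [-0.09  0.14  1.19] roll -0.2 | t 6.13 [0.5307 0.1095 0.1169] yaw -83.18 tilt [0.0016 0.0003] F [ 0.1 -0.4 -2.9] w 0.345 q [-0.86  0.35  0.74  1.78 -0.26  1.11 -1.49]
```

Request:
servo_tool:
  motion:
    - [-0.05, 0.1, 0.3, 0, 1]
    - [-0.05, 0.1, 0.6, 0, 1]
    - [-0.05, 0.1, 0.9, 0, 1]
    - [-0.05, 0.1, 1.2, 0, 1]
    - [-0.05, 0.1, 1.2, 0, 1]
    - [-0.05, 0.1, 1.2, 0, 1]

```text
t: 6.63
position: [0.5293, 0.1089, 0.1034]
tool_rot: [[0.993, 0.12, -0.001], [0.12, -0.993, -0.0], [-0.001, 0.0, -1.0]]
ft_force: [1.1, -0.2, -3.6]
gripper_width: 0.345
```

Request:
servo_tool:
  motion:
    - [0, 0, 0.2, 0, 1]
    - [0, 0, 0.4, 0, 1]
    - [0, 0, 0.5, 0, 1]
    - [0, 0, 0.5, 0, 1]

```text
t: 6.97
position: [0.5303, 0.1089, 0.101]
tool_rot: [[0.993, 0.119, 0.001], [0.119, -0.993, 0.002], [0.001, -0.001, -1.0]]
ft_force: [-8.0, -2.0, 20.2]
gripper_width: 0.347
```

Request:
servo_tool:
  motion:
    - [0, 0, -0.3, 0, 1]
    - [-0.15, 0, -0.3, 0, 1]
    - [-0.15, 0, -0.3, 0, 1]

```text
t: 7.22
position: [0.5279, 0.1087, 0.1016]
tool_rot: [[0.993, 0.12, 0.0], [0.12, -0.993, -0.0], [0.0, 0.0, -1.0]]
ft_force: [1.1, 0.1, -1.5]
gripper_width: 0.345
```

Request:
servo_tool:
  motion:
    - [0, 0, 0.15, 0, 1]
    - [0, 0, 0.3, 0, 1]
    - [0, 0, 0.3, 0, 1]
    - [0, 0, 0.3, 0, 1]

```text
t: 7.55
position: [0.5293, 0.1089, 0.1009]
tool_rot: [[0.993, 0.12, 0.002], [0.12, -0.993, 0.002], [0.003, -0.001, -1.0]]
ft_force: [-5.8, -1.2, 20.5]
gripper_width: 0.344
```

Request:
servo_tool:
  motion:
    - [-0.15, 0, 0, 0, 1]
    - [-0.3, 0, 0, 0, 1]
    - [-0.3, 0, 0, 0, 1]
    - [-0.3, 0, 0, 0, 1]

```text
t: 7.88
position: [0.5283, 0.1088, 0.101]
tool_rot: [[0.993, 0.12, 0.007], [0.12, -0.993, 0.002], [0.007, -0.001, -1.0]]
ft_force: [3.4, 0.2, 12.0]
gripper_width: 0.346
```

Request:
servo_tool:
  motion:
    - [0.2, 0, -0.2, 0, 1]
    - [0.2, 0.25, -0.2, 0, 1]
    - [0.2, 0.25, -0.1, 0, 1]
    - [0.2, 0.25, 0, 0, 1]
    - [0.2, 0.25, 0, 0, 1]
    - [0.2, 0.25, 0, 0, 1]

```text
t: 8.38
position: [0.5286, 0.1071, 0.1009]
tool_rot: [[0.993, 0.12, 0.003], [0.12, -0.993, 0.003], [0.003, -0.002, -1.0]]
ft_force: [-2.6, 1.5, 19.7]
gripper_width: 0.345
```

Request:
servo_tool:
  motion:
    - [0, 0, -0.2, 0, 1]
    - [0, -0.5, -0.2, 0, 1]
    - [0, -0.5, -0.1, 0, 1]
    - [0, -0.5, 0, 0, 1]
    - [0, -0.5, 0, 0, 1]
    - [0, -0.5, 0, 0, 1]

```text
t: 8.88
position: [0.5278, 0.1093, 0.1008]
tool_rot: [[0.993, 0.118, 0.002], [0.118, -0.993, -0.001], [0.002, 0.001, -1.0]]
ft_force: [-5.2, -5.2, 26.3]
gripper_width: 0.338
```

Request:
servo_tool:
  motion:
    - [0, 0, -0.2, 0, 1]
    - [0.3, 0.25, -0.2, 0, 1]
    - [0.3, 0.25, -0.1, 0, 1]
    - [0.3, 0.25, 0, 0, 1]
    - [0.3, 0.25, 0, 0, 1]
    - [0.3, 0.25, 0, 0, 1]

```text
t: 9.38
position: [0.5308, 0.1094, 0.1004]
tool_rot: [[0.993, 0.12, 0.001], [0.12, -0.993, 0.002], [0.001, -0.001, -1.0]]
ft_force: [-4.8, -0.6, 21.7]
gripper_width: 0.343
```

Left hub: the tip stopped at about z = 0.042 m, the ledge depth, at every lateral offset I tried. Next is the right hub.

Request:
servo_tool:
  motion:
    - [0, 0, -1.5, 0, 1]
    - [0, 0, -4, 0, 1]
    - [0, 0, -5, 0, 1]
    - [0, 0, -5, 0, 1]

```text
t: 9.72
position: [0.5309, 0.1093, 0.1501]
tool_rot: [[0.993, 0.12, 0.002], [0.12, -0.993, 0.001], [0.002, -0.001, -1.0]]
ft_force: [0.8, 0.1, -2.5]
gripper_width: 0.344
```

```bash
python3 go.py 0.522 -0.0725 0.152 -83
```

```text
shift [-3.06 17.94 -0.21] roll -0.1 | t 9.72 [0.5309 0.1093 0.1501] yaw -83.11 tilt [0.0023 0.0011] F [ 0.8  0.1 -2.5] w 0.344 q [-0.88  0.31  0.75  1.75 -0.23  1.17 -1.51]
```

Request:
servo_tool:
  motion:
    - [-0.7, 4, 0, 0, 1]
    - [-1.4, 8, 0, 0, 1]
    - [-2.1, 12, 0, 0, 1]
    - [-2.8, 16, 0, 0, 1]
    - [-3.05, 17.9, 0, 0, 1]
    - [-3.05, 17.9, 0, 0, 1]
    - [-3.05, 17.9, 1, 0, 1]
    - [-3.05, 17.9, 3, 0, 1]

```text
t: 10.38
position: [0.5221, -0.0717, 0.1184]
tool_rot: [[0.993, 0.12, 0.002], [0.12, -0.993, 0.001], [0.002, -0.001, -1.0]]
ft_force: [-0.6, 0.3, -2.6]
gripper_width: 0.349
```

Request:
servo_tool:
  motion:
    - [0, 0, 0.3, 0, 1]
    - [0, 0, 0.3, 0, 1]
    - [0, 0, 0.3, 0, 1]

```text
t: 10.63
position: [0.5208, -0.0714, 0.115]
tool_rot: [[0.993, 0.121, -0.002], [0.121, -0.993, -0.0], [-0.002, 0.0, -1.0]]
ft_force: [0.0, 0.0, -2.5]
gripper_width: 0.34
```

```bash
python3 go.py 0.522 -0.0725 0.106 -83;python3 go.py 0.522 -0.0725 0.106 -83|cut -c1-120
python3 - <<'E'
from h import *
c=capture("side");p=bot.read_state()["position"];W=world(c)
Q=W[120:260,260:400].reshape(-1,3)
for dz in(-50,-42,-18,-14):
    m=(abs(Q[:,2]-p[2]-dz/1000)<.003)&(np.hypot(*(Q[:,:2]-p[:2]).T)<.03); P=Q[m]
    if len(P): print(dz,len(P),(P.min(0)-p).round(4)[:2],(P.max(0)-p).round(4)[:2])
P=pts(W,(305,165,345,212),.046,.053);print(circ(P),rect(P),len(P))
P=pts(W,(292,225,332,265),.044,.056);print("hubL",circ(P),rect(P),len(P))
E
```

```text
shift [0.11 0.13 0.9 ] roll -0.0 | t 10.63 [ 0.5208 -0.0714  0.115 ] yaw -83.03 tilt [-0.0018 -0.0003] F [ 0.   0.  -2.5] w 0.34 q [-0.6   0.34  0.81  1.83 -0.27  1.1  -1.13]
shift [0.11 0.13 0.9 ] roll -0.0 | t 10.63 [ 0.5208 -0.0714  0.115 ] yaw -83.03 tilt [-0.0018 -0.0003] F [ 0.   0.  -2.5
-50 10 [-0.0159  0.0027] [0.0056 0.0135]
-42 12 [-0.0157  0.0018] [0.0054 0.0141]
-18 47 [-0.0258 -0.0117] [0.0182 0.0235]
-14 69 [-0.0258 -0.0141] [0.0183 0.0243]
((520.0103759765625, -70.902099609375), 36.68927764892578) ((520.3887939453125, -67.641845703125), (69.72962188720703, 65.36797332763672), 4.578836917877197) 250
hubL ((527.4778442382812, 108.9206771850586), 36.00909423828125) ((527.2891845703125, 109.03338623046875), (69.77781677246094, 69.40611267089844), 31.257482528686523) 458
```

Request:
servo_tool:
  motion:
    - [0.4, 0.2, 0, 0, 1]
    - [0.4, 0.2, 0.3, 0, 1]
    - [0.4, 0.2, 0.6, 0, 1]
    - [0.4, 0.2, 0.9, 0, 1]
    - [0.4, 0.2, 1.2, 0, 1]
    - [0.4, 0.2, 1.2, 0, 1]

```text
t: 11.18
position: [0.5248, -0.0738, 0.1029]
tool_rot: [[0.993, 0.12, -0.001], [0.12, -0.993, -0.0], [-0.001, -0.0, -1.0]]
ft_force: [-0.7, 0.1, -2.4]
gripper_width: 0.344
```

Request:
servo_tool:
  motion:
    - [0, 0, 0.2, 0, 1]
    - [0, 0, 0.4, 0, 1]
    - [0, 0, 0.5, 0, 1]
    - [0, 0, 0.5, 0, 1]

```text
t: 11.52
position: [0.5252, -0.0739, 0.0984]
tool_rot: [[0.993, 0.12, -0.0], [0.12, -0.993, -0.0], [-0.001, 0.0, -1.0]]
ft_force: [0.0, 1.1, -2.8]
gripper_width: 0.343
```

Request:
servo_tool:
  motion:
    - [0, 0, 0.4, 0, 1]
    - [0, 0, 0.8, 0, 1]
    - [0, 0, 1.2, 0, 1]
    - [0, 0, 1.6, 0, 1]
    - [0, 0, 2, 0, 1]
    - [0, 0, 2.3, 0, 1]
    - [0, 0, 2.3, 0, 1]

```text
t: 12.1
position: [0.5249, -0.0739, 0.0749]
tool_rot: [[0.993, 0.12, -0.001], [0.12, -0.993, -0.0], [-0.001, 0.0, -1.0]]
ft_force: [-0.5, 0.2, -3.3]
gripper_width: 0.344
```

Request:
servo_tool:
  motion:
    - [0, 0, 0.3, 0, 1]
    - [0, 0, 0.6, 0, 1]
    - [0, 0, 0.9, 0, 1]
    - [0, 0, 0.9, 0, 1]

```text
t: 12.43
position: [0.527, -0.074, 0.0697]
tool_rot: [[0.993, 0.12, 0.004], [0.12, -0.993, 0.002], [0.004, -0.001, -1.0]]
ft_force: [-11.4, 3.1, 29.0]
gripper_width: 0.344
```

The right hub took the gauge: it reached collar depth (TCP 0.070 m, then 29 N). So the left hub is the reject. I'll lift straight out.

Request:
servo_tool:
  motion:
    - [0, 0, -0.5, 0, 1]
    - [0, 0, -1.5, 0, 1]
    - [0, 0, -3, 0, 1]
    - [0, 0, -5, 0, 1]
    - [0, 0, -8, 0, 1]
    - [0, 0, -11, 0, 1]
    - [0, 0, -13, 0, 1]
    - [0, 0, -13, 0, 1]

```text
t: 13.1
position: [0.5276, -0.0746, 0.2014]
tool_rot: [[0.993, 0.119, 0.007], [0.119, -0.993, 0.0], [0.007, 0.001, -1.0]]
ft_force: [0.2, -0.6, -2.0]
gripper_width: 0.347
```

```bash
python3 go.py 0.53 -0.305 0.19 -83
python3 - <<'E'
from h import *
W=world(capture("side"))
for b in((308,172,343,210),(292,225,332,265)):
    P=pts(W,b,.044,.056);print(circ(P),rect(P),len(P))
E
```

```text
shift [-2.52 22.9   1.14] roll -0.2 | t 13.1 [ 0.5276 -0.0746  0.2014] yaw -83.15 tilt [0.0071 0.0003] F [ 0.2 -0.6 -2. ] w 0.347 q [-0.63  0.25  0.85  1.71 -0.2   1.27 -1.19]
((521.9373168945312, -73.96122741699219), 38.025657653808594) ((522.0885009765625, -73.94184875488281), (66.64737701416016, 75.89884948730469), 7.308290481567383) 347
((527.3965454101562, 108.01622009277344), 35.889713287353516) ((527.88916015625, 108.91942596435547), (69.32434844970703, 68.7369384765625), 38.99510955810547) 453
```

Request:
servo_tool:
  motion:
    - [-0.4, 4, 0, 0, 1]
    - [-0.8, 8, 0, 0, 1]
    - [-1.2, 12, 0, 0, 1]
    - [-1.6, 16, 0, 0, 1]
    - [-2, 20, 0, 0, 1]
    - [-2.5, 22.9, 1, 0, 1]
    - [-2.5, 22.9, 3, 0, 1]
    - [-2.5, 22.9, 5, 0, 1]

```text
t: 13.82
position: [0.526, -0.3077, 0.145]
tool_rot: [[0.993, 0.114, -0.001], [0.114, -0.993, -0.001], [-0.002, 0.001, -1.0]]
ft_force: [1.2, 0.9, -2.5]
gripper_width: 0.34
```

Request:
servo_tool:
  motion:
    - [0, 0, 0.5, 0, 1]
    - [0, 0, 0.5, 0, 1]
    - [0, 0, 0.5, 0, 1]

```text
t: 14.07
position: [0.5279, -0.3036, 0.1414]
tool_rot: [[0.993, 0.12, -0.001], [0.12, -0.993, 0.0], [-0.001, -0.001, -1.0]]
ft_force: [-0.2, -0.5, -3.0]
gripper_width: 0.347
```

```bash
python3 go.py 0.53 -0.305 0.125 -83
python3 - <<'E'
from h import *
c=capture("side");p=bot.read_state()["position"];W=world(c)
Q=W[60:180,280:400].reshape(-1,3)
for dz in(-58,-50,-42,-18,-14):
    m=(abs(Q[:,2]-p[2]-dz/1000)<.003)&(np.hypot(*(Q[:,:2]-p[:2]).T)<.032); P=Q[m]
    if len(P): print(dz,len(P),P.min(0).round(4)[:2],P.max(0).round(4)[:2])
P=pts(W,(318,100,350,155),.054,.064);print(circ(P),rect(P),len(P))
E
```

```text
shift [0.19 0.16 1.64] roll -0.1 | t 14.07 [ 0.5279 -0.3036  0.1414] yaw -83.08 tilt [-0.0012  0.0004] F [-0.2 -0.5 -3. ] w 0.347 q [-0.14  0.52  0.85  1.57 -0.4   1.24 -0.67]
-58 8 [ 0.5171 -0.2972] [ 0.5326 -0.2902]
-50 10 [ 0.5123 -0.3032] [ 0.5333 -0.2924]
-42 14 [ 0.5125 -0.3007] [ 0.5331 -0.2896]
-18 40 [ 0.5026 -0.324 ] [ 0.5478 -0.2785]
-14 58 [ 0.5026 -0.324 ] [ 0.5478 -0.2785]
((525.4100341796875, -306.47314453125), 38.5623893737793) ((526.6949462890625, -304.0984802246094), (70.14727783203125, 68.69480895996094), 89.66392517089844) 198
```

Request:
servo_tool:
  motion:
    - [0.3, 0.2, 0.3, 0, 1]
    - [0.3, 0.2, 1, 0, 1]
    - [0.3, 0.2, 2, 0, 1]
    - [0.3, 0.2, 3, 0, 1]
    - [0.3, 0.2, 3, 0, 1]

```text
t: 14.53
position: [0.53, -0.3047, 0.1088]
tool_rot: [[0.993, 0.12, -0.004], [0.12, -0.993, 0.002], [-0.003, -0.002, -1.0]]
ft_force: [-0.8, -0.3, -3.9]
gripper_width: 0.341
```

Request:
servo_tool:
  motion:
    - [0, 0, 0.8, 0, 1]
    - [0, 0, 1.6, 0, 1]
    - [0, 0, 2.4, 0, 1]
    - [0, 0, 2.9, 0, 1]
    - [0, 0, 2.9, 0, 1]

```text
t: 14.95
position: [0.5304, -0.3053, 0.0811]
tool_rot: [[0.993, 0.12, -0.002], [0.12, -0.993, 0.001], [-0.002, -0.001, -1.0]]
ft_force: [-1.0, 0.1, -3.2]
gripper_width: 0.346
```

Request:
servo_tool:
  motion:
    - [0, 0, 0.1, 0, 1]
    - [0, 0, 0.2, 0, 1]
    - [0, 0, 0.2, 0, 1]

```text
t: 15.2
position: [0.5313, -0.306, 0.0809]
tool_rot: [[0.993, 0.12, 0.0], [0.12, -0.993, -0.0], [0.0, 0.0, -1.0]]
ft_force: [0.1, 0.3, -2.6]
gripper_width: 0.343
```

Request:
servo_tool:
  motion:
    - [0, 0, 0.1, 0, 1]
    - [0, 0, 0.2, 0, 1]
    - [0, 0, 0.2, 0, 1]

```text
t: 15.45
position: [0.5315, -0.3061, 0.0799]
tool_rot: [[0.993, 0.12, 0.001], [0.12, -0.993, -0.0], [0.001, 0.0, -1.0]]
ft_force: [-2.7, 1.3, 5.1]
gripper_width: 0.341
```

Contact: the collar is on the stand. Now I'll open and rise.

Request:
servo_tool:
  motion:
    - [0, 0, 0, 0, 0.2]
    - [0, 0, 0, 0, 0]
    - [0, 0, 0, 0, -0.5]
    - [0, 0, 0, 0, -1]
    - [0, 0, 0, 0, -1]
    - [0, 0, 0, 0, -1]
    - [0, 0, 0, 0, -1]

```text
t: 16.03
position: [0.5312, -0.3059, 0.0787]
tool_rot: [[0.993, 0.12, -0.0], [0.12, -0.993, -0.0], [-0.0, 0.0, -1.0]]
ft_force: [0.3, 0.5, 0.1]
gripper_width: 0.997
```

Request:
servo_tool:
  motion:
    - [0, 0, -2, 0, -1]
    - [0, 0, -5, 0, -1]
    - [0, 0, -8, 0, -1]
    - [0, 0, -12, 0, -1]
    - [0, 0, -13, 0, -1]

```text
t: 16.45
position: [0.5326, -0.3077, 0.2149]
tool_rot: [[0.993, 0.119, 0.007], [0.119, -0.993, -0.004], [0.006, 0.004, -1.0]]
ft_force: [0.2, -0.1, 1.1]
gripper_width: 1.001
```

```bash
python3 go.py 0.528 0.109 0.2 -90
python3 - <<'E'
from h import *
c=capture("side");W=world(c)
P=pts(W,(315,95,355,130),.115,.135);print(P.mean(0),circ(P),rect(P),len(P))
save(c,"g3.png",(230,60,400,200),4)
E
```

```text
shift [  4.5  -41.44   1.34] roll 6.8 | t 16.45 [ 0.5326 -0.3077  0.2149] yaw -83.16 tilt [ 0.0066 -0.0037] F [ 0.2 -0.1  1.1] w 1.001 q [-0.15  0.47  0.88  1.46 -0.37  1.37 -0.7 ]
[ 0.52750096 -0.30155061  0.12303741] ((527.4064331054688, -305.17620849609375), 20.797897338867188) ((528.8729248046875, -304.1773376464844), (29.855283737182617, 33.50288772583008), 7.5367207527160645) 92
```

View pics/g3.png

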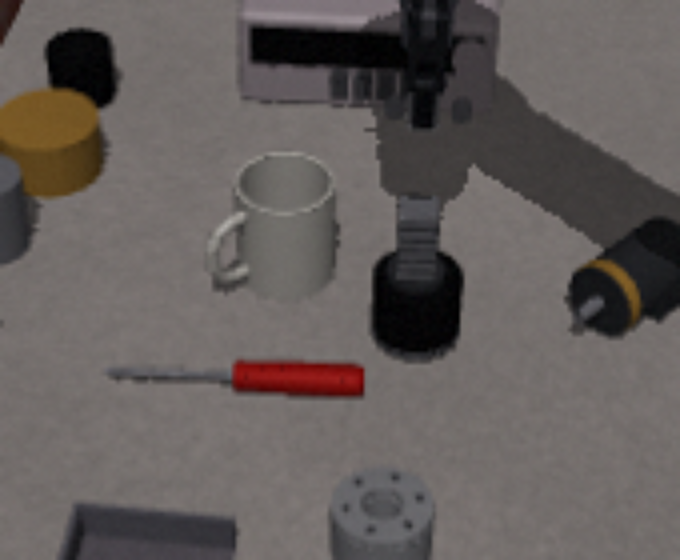

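The crop shows the gauge upright in its stand (handle top at z ≈ 0.124, xy within 1–2 mm of where it began), with mug, screwdriver, motor and right hub undisturbed. Next I go to the left hub.

Request:
servo_tool:
  motion:
    - [0.5, -4, 0, 5, -1]
    - [4.5, -41.5, 1, 5, -1]
    - [4.5, -41.5, 1, 5, -1]
    - [4.5, -41.5, 1, 5, -1]
    - [4.5, -41.5, 1, 5, -1]
    - [4.5, -41.5, 1, 5, -1]
    - [4.5, -41.5, 1, 5, -1]
    - [4.5, -41.5, 1, 5, -1]

```text
t: 17.17
position: [0.5268, 0.0281, 0.2008]
tool_rot: [[0.999, 0.033, 0.0], [0.033, -0.999, 0.001], [0.0, -0.001, -1.0]]
ft_force: [0.1, 0.7, 0.3]
gripper_width: 1.0
```

```bash
python3 go.py 0.528 0.109 0.12 -88
```

```text
shift [ 0.39 -8.08  8.09] roll -0.1 | t 17.17 [0.5268 0.0281 0.2008] yaw -88.12 tilt [0.0002 0.0005] F [0.1 0.7 0.3] w 1.0 q [-0.84  0.24  0.86  1.71 -0.19  1.27 -1.47]
```

Request:
servo_tool:
  motion:
    - [0.4, -4, 2, 0, -1]
    - [0.4, -8, 5, 0, -1]
    - [0.4, -8, 8, 0, -1]
    - [0.4, -8, 8, 0, -1]
    - [0.4, -8, 8, 0, -1]
    - [0.4, -8, 8, 0, -1]

```text
t: 17.67
position: [0.5295, 0.1042, 0.1223]
tool_rot: [[1.0, 0.03, 0.001], [0.03, -1.0, -0.001], [0.001, 0.001, -1.0]]
ft_force: [-0.7, 0.2, 0.2]
gripper_width: 0.997
```

```bash
python3 go.py 0.528 0.109 0.01 -88
```

```text
shift [-0.15 -0.5  11.23] roll -0.3 | t 17.67 [0.5295 0.1042 0.1223] yaw -88.26 tilt [ 0.0012 -0.0008] F [-0.7  0.2  0.2] w 0.997 q [-0.9   0.35  0.79  1.78 -0.27  1.12 -1.56]
```

Request:
servo_tool:
  motion:
    - [-0.1, -0.4, 2, 0, -1]
    - [-0.1, -0.4, 4, 0, -1]
    - [-0.1, -0.4, 4.5, 0, -1]
    - [-0.1, -0.4, 4.5, 0, -1]
    - [-0.1, -0.4, 4.5, 0, -1]

```text
t: 18.08
position: [0.5287, 0.1088, 0.0777]
tool_rot: [[1.0, 0.031, 0.002], [0.031, -1.0, 0.0], [0.002, -0.0, -1.0]]
ft_force: [0.2, -0.2, -0.4]
gripper_width: 1.001
```

```bash
python3 go.py 0.528 0.109 0.01 -88
```

```text
shift [-0.08 -0.02  6.77] roll -0.2 | t 18.08 [0.5287 0.1088 0.0777] yaw -88.25 tilt [0.0019 0.0002] F [ 0.2 -0.2 -0.4] w 1.001 q [-0.87  0.41  0.76  1.83 -0.32  1.03 -1.53]
```

Request:
servo_tool:
  motion:
    - [0, 0, 1, 0, -1]
    - [0, 0, 2, 0, -1]
    - [0, 0, 3, 0, -1]
    - [0, 0, 4, 0, -1]
    - [0, 0, 5, 0, -1]
    - [0, 0, 6, 0, -1]
    - [0, 0, 6.6, 0, -1]
    - [0, 0, 6.6, 0, -1]

```text
t: 18.75
position: [0.5264, 0.1097, 0.0082]
tool_rot: [[0.999, 0.033, -0.003], [0.033, -0.999, -0.001], [-0.003, 0.001, -1.0]]
ft_force: [-0.4, 0.6, -0.2]
gripper_width: 0.998
```

Request:
servo_tool:
  motion:
    - [0, 0, 0, 0, -0.6]
    - [0, 0, 0, 0, -0.6]
    - [0, 0, 0, 0, -0.6]
    - [0, 0, 0, 0, -0.6]
  squeeze: 20

```text
t: 19.08
position: [0.5277, 0.1098, 0.0102]
tool_rot: [[0.999, 0.033, 0.0], [0.033, -0.999, -0.0], [0.0, 0.0, -1.0]]
ft_force: [-0.3, -0.9, -2.4]
gripper_width: 0.847
```

```bash
python3 go.py 0.673 0.021 0.012 -88
```

```text
shift [14.23  9.35 -0.18] roll -0.1 | t 19.08 [0.5277 0.1098 0.0102] yaw -88.13 tilt [ 0.0003 -0.0002] F [-0.3 -0.9 -2.4] w 0.847 q [-0.82  0.51  0.7   1.88 -0.41  0.9  -1.46]
```

Request:
servo_tool:
  motion:
    - [0.5, 1, 0.1, 0, -0.6]
    - [1.1, 2.2, 0.1, 0, -0.6]
    - [1.7, 3.4, 0.1, 0, -0.6]
    - [2.3, 4.6, 0.1, 0, -0.6]
    - [3, 5.8, 0.1, 0, -0.6]
    - [3.7, 7.1, 0.1, 0, -0.6]
    - [4.5, 8.6, 0.1, 0, -0.6]
    - [4.5, 8.6, 0.1, 0, -0.6]

```text
t: 19.75
position: [0.5773, 0.0228, 0.0101]
tool_rot: [[1.0, 0.03, 0.003], [0.03, -1.0, -0.001], [0.003, 0.001, -1.0]]
ft_force: [4.6, -4.4, 5.2]
gripper_width: 0.844
```

```bash
python3 go.py 0.673 0.021 0.010 -88
python3 - <<'E'
from h import *
c=capture("side");save(c,"g4.png",(230,160,400,290),4)
W=world(c)
P=pts(W,(230,175,300,245),.022,.035);print("bay",rect(P),len(P))
P=pts(W,(285,200,330,250),.044,.054);print("hub",circ(P),rect(P),len(P),P.mean(0))
E
```

```text
shift [9.56 0.48 0.04] roll -0.3 | t 19.75 [0.5773 0.0228 0.0101] yaw -88.26 tilt [ 0.003 -0.001] F [ 4.6 -4.4  5.2] w 0.844 q [-0.62  0.58  0.69  1.77 -0.44  0.95 -1.29]
bay ((655.2999877929688, 17.850799560546875), (167.31507873535156, 162.3456573486328), 2.578315019607544) 385
hub ((576.690673828125, 24.378437042236328), 37.24135971069336) ((577.0756225585938, 25.153413772583008), (68.79600524902344, 62.34377670288086), 11.37851333618164) 189 [0.57134321 0.02608478 0.04855956]
```

View pics/g4.png

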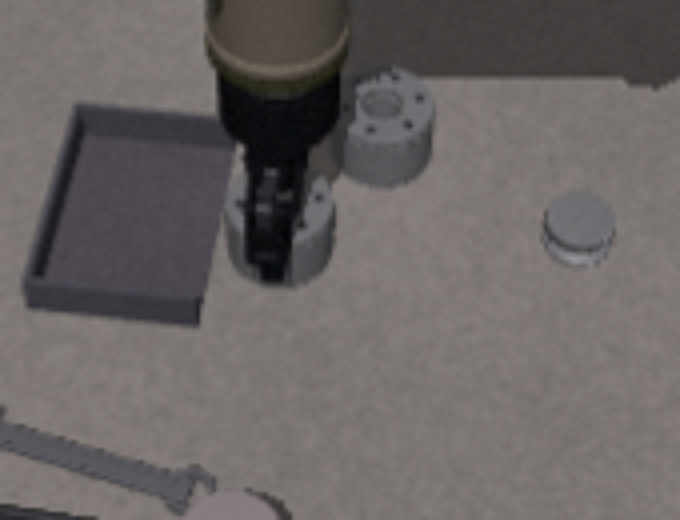

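The hub is upright in the fingers just outside the bay mouth (side pixel about (300,215)), clear of the right hub. I'll slide it straight in.

Request:
servo_tool:
  motion:
    - [1.2, 0.1, 0, 0, -0.6]
    - [2.6, 0.1, 0, 0, -0.6]
    - [4, 0.2, 0, 0, -0.6]
    - [5.4, 0.3, 0, 0, -0.6]
    - [6.8, 0.3, 0, 0, -0.6]
    - [8.2, 0.4, 0, 0, -0.6]
    - [9.4, 0.4, 0, 0, -0.6]
    - [9.9, 0.4, 0, 0, -0.6]

```text
t: 20.47
position: [0.6744, 0.0256, 0.0099]
tool_rot: [[0.999, 0.033, -0.001], [0.033, -0.999, 0.001], [-0.001, -0.001, -1.0]]
ft_force: [-13.0, 0.1, 16.8]
gripper_width: 0.844
```

Request:
servo_tool:
  motion:
    - [0, 0, 0, 0, -0.6]
    - [0, 0, 0, 0, -0.6]
    - [0, 0, 0, 0, -1]
    - [0, 0, 0, 0, -1]
    - [0, 0, 0, 0, -1]
    - [0, 0, 0, 0, -1]
    - [0, 0, 0, 0, -1]

```text
t: 21.05
position: [0.6742, 0.0251, 0.0088]
tool_rot: [[0.999, 0.033, -0.0], [0.033, -0.999, 0.0], [-0.0, -0.0, -1.0]]
ft_force: [0.8, 0.5, 0.3]
gripper_width: 1.005
```

```bash
python3 go.py 0.676 0.021 0.15 -88
```

```text
shift [  0.16   0.41 -14.12] roll -0.1 | t 21.05 [0.6742 0.0251 0.0088] yaw -88.11 tilt [-0.0004  0.    ] F [0.8 0.5 0.3] w 1.005 q [-0.51  0.76  0.65  1.48 -0.49  1.07 -1.29]
```

Rise straight up, then back off so the cameras can see the hub.

Request:
servo_tool:
  motion:
    - [0, 0, -1.5, 0, -1]
    - [0, 0, -4, 0, -1]
    - [0, 0, -7, 0, -1]
    - [0, 0, -10, 0, -1]
    - [0, 0, -14, 0, -1]
    - [0, 0, -18, 0, -1]
    - [0, 0, -20, 0, -1]
    - [0, 0, -20, 0, -1]

```text
t: 21.72
position: [0.6769, 0.0238, 0.2171]
tool_rot: [[0.999, 0.032, 0.01], [0.032, -0.999, 0.0], [0.01, -0.0, -1.0]]
ft_force: [0.8, -0.3, 0.6]
gripper_width: 0.998
```

Request:
servo_tool:
  motion:
    - [-4, -4, 0, 0, -1]
    - [-8, -8, 0, 0, -1]
    - [-11, -12, 0, 0, -1]
    - [-15, -16, 0, 0, -1]
    - [-17, -20, 0, 0, -1]
    - [-18, -24, 0, 0, -1]
    - [-18, -24, 0, 0, -1]
    - [-18, -24, 0, 0, -1]

```text
t: 22.38
position: [0.4824, 0.2661, 0.2094]
tool_rot: [[0.999, 0.042, -0.002], [0.042, -0.999, 0.003], [-0.002, -0.003, -1.0]]
ft_force: [-0.2, 2.0, -0.3]
gripper_width: 1.003
```

```bash
python3 go.py 0.676 0.021 0.15 -88
python3 - <<'E'
from h import *
T=capture("top");S=capture("side");WT=world(T);WS=world(S)
save(T,"t5.png");save(S,"s5.png",(170,60,470,360),2)
for n,W in(("top",WT),("side",WS)):
    Q=W.reshape(-1,3)
    for nm,c,r,z0,z1 in(("hubbad",(.675,.023),.05,.045,.055),("hubgood",(.5215,-.073),.05,.045,.055),("handle",(.527,-.304),.03,.118,.13),("pulley",(.378,-.013),.035,.019,.03),("jar",(.552,.305),.04,.105,.115)):
        P=Q[(np.hypot(Q[:,0]-c[0],Q[:,1]-c[1])<r)&(Q[:,2]>z0)&(Q[:,2]<z1)]
        if len(P)>9: print(n,nm,len(P),np.round(circ(P)[0],1),round(circ(P)[1],1),np.round(rect(P)[0],1),round(P[:,2].mean(),4))
P=pts(WT,(270,135,350,192),.022,.036);print("bay",rect(P))
E
```

```text
shift [18.33 25.32  5.82] roll 0.4 | t 22.38 [0.4824 0.2661 0.2094] yaw -87.6 tilt [-0.002   0.0032] F [-0.2  2.  -0.3] w 1.003 q [-1.15  0.28  0.72  1.64 -0.19  1.3  -1.92]
top hubbad 470 [673.9  29.1] 35.9 [673.6  29.2] 0.0495
top hubgood 509 [521.5 -71.2] 35.6 [521.8 -71.1] 0.0497
top handle 152 [ 528.7 -302.4] 19.8 [ 529.2 -303.2] 0.1248
top pulley 273 [377.3 -12.1] 23.7 [377.4 -11.6] 0.0237
top jar 205 [557.3 300.5] 27.4 [562.1 294.4] 0.1099
side hubbad 379 [673.4  26. ] 36.9 [673.7  27.5] 0.0486
side pulley 182 [378.1 -15.6] 24.3 [377.7 -13.9] 0.0232
side jar 532 [552.7 302. ] 30.4 [553.5 303.1] 0.1092
bay ((679.3819580078125, 22.836143493652344), (116.14555358886719, 160.2957305908203), 1.8600705862045288)
```

View pics/s5.png

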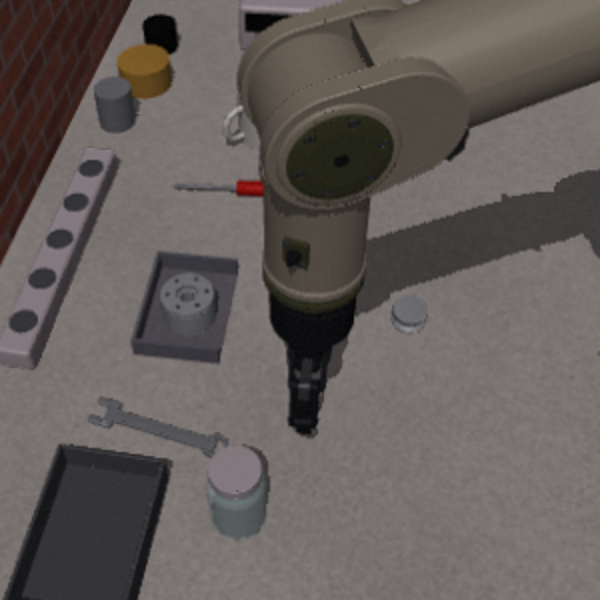

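View pics/t5.png

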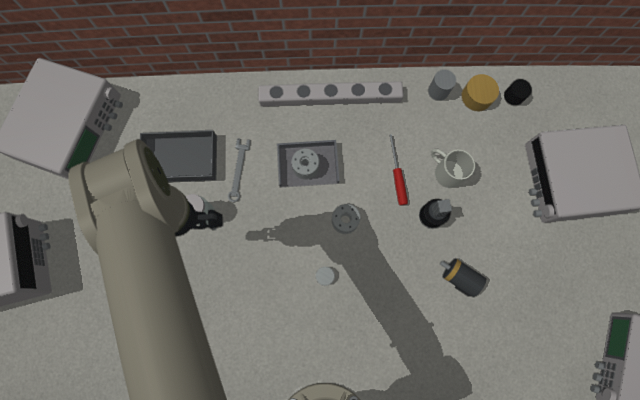

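The top view shows the rejected hub fully inside the bay at (305,161), the good hub in place at (346,218), and the gauge upright in its stand at (437,211). The side view agrees, with all the other parts it shows where they were. I'll settle the arm and hand in.

Request:
servo_tool:
  motion:
    - [0, 0, -1, 0, -1]
    - [0, 0, -1, 0, -1]
    - [0, 0, -1, 0, -1]
    - [0, 0, -1, 0, -1]

```text
t: 22.82
position: [0.4876, 0.2574, 0.2194]
tool_rot: [[1.0, 0.03, 0.001], [0.03, -1.0, 0.0], [0.001, -0.0, -1.0]]
ft_force: [0.8, 0.2, 0.5]
gripper_width: 0.998
```

```bash
python3 -c "
from h import *
print(finish_job(), bot.read_state()['t'])"
```

```text
the job is handed in; nothing more can be done
the job is handed in; nothing more can be done
```

The job is done and handed in at about 23 s of the 64 s allowed. The left hub is the reject and is now in the rework bay, and the gauge is back upright in its stand.

- **Left hub:** the gauge stopped about 8 mm down at every lateral offset I tried, under 12–26 N.
- **Right hub:** the gauge dropped in to its collar.
- **Moving the reject:** I held the left hub lightly between the fingers at 20 N and slid it along the bench into the bay, rather than pushing it from behind with closed fingers.

**Last checks, from the top camera:**
- **Rejected hub:** centre about (0.674, 0.029), top at 49.5 mm, so it is level. Its nearest edge is about 16 mm inside the bay mouth and about 20 mm or more from every wall.
- **Good hub:** unchanged within 0.2 mm.
- **Gauge:** handle top at 124.8 mm, within about 2 mm of its start.
- **Bystanders:** the bay and pulley measured within about 1 mm of their first positions. The mug, motor, screwdriver, wrench and tray I checked only by eye, and they look unmoved.

**Checks that disagreed or were incomplete:**
- The gauge slid about 3 mm in the fingers during the left-hub probing, so I corrected for that before the right hub and the stand.
- The probing also moved the reject hub about 2 mm.
- The two cameras disagree by up to about 3 mm.
- In the last pictures the arm partly hid the jar from the top camera and hid the good hub and gauge from the side camera. The side camera's reading of the jar was within about 3.5 mm of its start.

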